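# Egg out of the cooker with tongs

## Task

Switch the egg cooker off by pushing its red plunger fully down, then pick up the tongs, close them round the brown egg and lift it well clear of the cooker. Do not touch the brown egg with the fingers, and leave the white egg in its seat and everything else on the worktop where it stands. Finish while still holding the egg up, still, in the tongs: the program ends with the egg held, nothing is put down.

Things in the scene. Friction and masses are not known exactly. Their poses are not given: they have to be found in the camera images.
- egg_cooker: white two-egg cooker, fixed, 104 x 220 mm, top of its steel tray 47 mm up. Origin: centre of its underside; x from the front (ledge with red plunger, towards the robot) to the back, y along its length, z up. Two grey egg seats (rings 42 mm outside, rim 58 mm and inner floor 49 mm above the worktop) at x = +12 mm, y = +65 and -65 mm; which egg stands in which varies
- plunger (a joint): travel of the red plunger of the cooker in m: 0 up, 0.012 fully down. It is pushed straight down against a spring, 1.5 N at the top, 4.5 N fully down, and springs back
- plunger_top (a point): middle of the top face of the red plunger (24 mm diameter, in a black collar), on the cooker's front ledge midway between the eggs, 30 mm in front of the cooker's origin and 68 mm above the worktop when up; moves with it
- brown_egg: brown hard egg, 44 mm diameter, 56 mm high, 60 g, standing blunt end down in one seat of the cooker (sunk 9 mm in the ring). Origin: middle of its underside, z to the pointed end
- brown_egg_center (a point): centre of the widest part of the brown egg, 25 mm above its underside (74 mm above the worktop as it stands)
- white_egg: white egg of the same size in the other seat, to be left there. Origin: middle of its underside
- tongs: loose sprung kitchen tongs, steel, black grip plates and cupped tips, 90 g, balanced at the grip point, lying on their side so that the arms close horizontally. Origin: on the worktop under the grip point, midway between the arms; x along the tongs to the tips, y across, z up. From x = -128 mm (hanging loop; hinge -95) to +114 mm (tips centred at +95). Arms, plates and tips at most 26 mm high
- tongs_grip (a point): grip point between the two flat black grip plates (50 mm long), 13 mm above the worktop as they lie. Over the outside the plates measure 54 mm open; the spring pushes each outward with 8 N (open) to 10 N, so fingers closed to about 50 mm already carry the tongs, tips still open. Both arms move together; 1 mm less at the grip is 2 mm less at the tips
- tongs_tip (a point): point midway between the cupped tips, 95 mm ahead of the grip point along the tongs' x, 13 mm above the worktop as they lie. Cups 26 mm high, 70 mm apart when open; closed on an egg the grip plates measure about 39 mm over the outside, and a grip of about 30 N holds the egg firmly
- tongs_arm_l (a joint): closing angle of each tongs arm in rad: 0 open, about 0.07 closed on an egg, 0.155 fully closed
- lemon: yellow lemon, 71 mm long, 51 mm high, bystander; origin at the centre of its underside
- garlic_3: garlic bulb, 49 mm wide, 62 mm high, bystander; origin at the centre of its underside
- kitchen_timer: red round kitchen timer, 66 mm wide, 47 mm high, bystander; origin at the centre of its underside
- acrylic_cube: clear acrylic display cube, hard to see, fixed behind the cooker: 170 x 170 mm, 210 mm high (front face at world x = 0.62); keep the tongs clear of it when carrying. Origin: centre of its underside
- acrylic_riser: clear acrylic stand, fixed to the left of the cube under the black speaker: 303 mm deep, 330 mm wide, shelf at 148 mm height (front edge at world x = 0.595); the tongs lie in front of it. Origin: centre of its underside

How it is judged:
By the outcome, as a careful person would: the job done as asked, in the order asked, and still so for the second after the job is handed in, while the arm keeps its last pose, push and grip.
It also fails if it takes over 67 s, if anything falls off the work surface, if the arm or the gripper's body presses on something with over 40 N, if the wrist force passes 120 N, or if a joint passes its speed limit or range.

## Robot

A 6-joint arm with a two-finger parallel gripper is mounted at the origin on a cart in front of the work surface, level with it; the furniture and walls round the work are solid. World frame = base frame: x ahead of the robot, y to its left, z up, the work surface at z = 0. Lengths are in m, angles in degrees, forces in N, time in s.
With the tool pointing down it reaches from about 0.25 to 0.725 m from the base axis. Payload 9.7 kg.
Tool frame: the origin (TCP) lies between the finger pads; the fingertips stand 25 mm ahead of it and the grasp point (between the pads) lies 6 mm ahead of it; z points along the fingers, y is the line along which they close (so a half turn about z gives the same grasp; the last joint's range is limited). The gripper opens to 85 mm and grips with 20 to 120 N. Pads are 22 mm wide; open, the fingers measure 114 mm over their backs; the gripper's body (76 mm by 85 mm) begins 54 mm behind the grasp point. The pads swing forward as they close: fully open they stand 13 mm farther back than shut.
Start: joints at [76.318, 4.979, 10.078, 95.1, 0, 90], TCP at [0.13, 0.534, 0.256] pointing down, gripper open.
Joint ranges: [-179.16, 179.16], [-48.56, 103.87], [-65.8, 70.77], [-126.05, 130.52], [-82.76, 87.17], [-180, 180]. Speed limits (degrees/s): [127.2, 127.2, 147.25, 180, 180, 180].

## Interface

Orientations are given as [roll, pitch, yaw] about the fixed x, y, z axes, in that order (R = Rz(yaw) Ry(pitch) Rx(roll)).
In Python, from workcell import bot, cams, monitor, job_done gives the robot as it stands (bot), with the cameras (cams), the job as plain functions and the readings (monitor).
- The arm moves only by the shell command python3 drive.py [FORCE], which reads ROWS from standard input. ROWS is a JSON list of rows, 1 to 5 of them, each an object with the fields tx, ty, tz (the shift in m), yaw (a turn about the tool's z in degrees), aperture (the finger opening in m); a field left out counts as zero (the opening has to be given); each row is the pose to reach, as a shift and turn from the pose commanded when the command began, along the tool's axes at that moment; what a row does not reach only later rows make up. A row lasts 1/12 s, in which the tool goes at most 0.0417 m and 7.16 degrees, less where a joint would pass 70% of its speed; a pose out of reach is approached as far as the arm can. The fingers move at their own pace and stop on an object; FORCE is the grip in N (left out, the last holds). Time passes only in rows, so rows that do not move let the fingers close. It prints the time, the measured TCP pose, the force, the opening and the grip force at its end. Input that does not fit is refused with a message, and nothing moves.
- monitor.get_obs(): the state, without advancing time (a new reading comes with each control period).
- cams.camera(name): name is "scene" or "side" or "wrist"; returns the picture (384x512x3 uint8, blue, green, red); there is no depth.
- cams.camera_info(name): a dict with "mtx" (3x3 intrinsics, pixels), "extrinsics" (4x4, takes a point from camera to world coordinates). Camera axes: x right, y down, z forward; pixel columns grow to the right and rows downward; lengths in m; the calibration is good to about 2 mm. The wrist camera is an equidistant fisheye: a pixel r from the principal point sees the ray r / f radians off the axis. A picture is of the moment at which its call begins: read the wrist's pose just before it. camera_info takes no time and is no camera call; for the wrist camera it gives the pose at the moment of the call.
- job_done(): hands the job in; it is judged then, once.
The state is a dict: "time": time; "q": joint angles; "qd": joint speeds; "joint_efforts": joint torques, N m; "ee_pos": TCP position; "tcp_rot": TCP orientation; "wrist_force": force on the tool from outside, world axes, zero at the start; "torque": the same for the moment, N m; "opening": finger opening in m; "grasp_force": force on a finger pad.
Only numpy, scipy, OpenCV 4.12 (cv2) and the standard library are available. Lean on these libraries where they do the work, as an engineer would, in place of code of your own. Each camera call takes 0.05 s, during which the arm holds its last target. There are 200 camera calls.

## Working session

There is one attempt and no reset: what is moved stays moved. The work goes in short steps, Python scripts to look and compute and a shell command to move; the robot and the scene stay as the last step left them, time stands still between calls to the robot, and variables do not carry over. Pictures are saved under pics/ and viewed, at most 10 in all, crops included, and the job is handed in when it is done.

```bash
ls; mkdir -p pics; python3 - <<'E'
from workcell import bot, cams, monitor, job_done
import cv2
for n in ("scene","side","wrist"):
    i=cams.camera_info(n); print(n,i["mtx"].round(1).tolist(),i["extrinsics"].round(4).tolist())
    im=cams.camera(n); cv2.imwrite(f"pics/{n}0.png",im)
a=cv2.imread("pics/scene0.png")
o=monitor.get_obs(); print({k:o[k] for k in("time","ee_pos","tcp_rot","opening","wrist_force")})
E
```

```text
drive.py
pics
workcell.py
scene [[440.2, 0.0, 261.8], [0.0, 440.2, 199.4], [0.0, 0.0, 1.0]] [[0.8095, -0.3544, 0.4681, 0.0649], [-0.5868, -0.5171, 0.6232, -0.4836], [0.0212, -0.7791, -0.6265, 0.7504], [0.0, 0.0, 0.0, 1.0]]
side [[386.5, 0.0, 253.7], [0.0, 386.5, 189.5], [0.0, 0.0, 1.0]] [[-0.9573, -0.1446, 0.2504, 0.3029], [-0.289, 0.4498, -0.8451, 1.0543], [0.0096, -0.8813, -0.4724, 0.5656], [0.0, 0.0, 0.0, 1.0]]
wrist [[297.3, 0.0, 255.4], [0.0, 297.3, 188.4], [0.0, 0.0, 1.0]] [[0.2365, 0.9226, 0.3047, 0.0509], [0.9716, -0.224, -0.076, 0.5526], [-0.0019, 0.314, -0.9494, 0.3735], [0.0, 0.0, 0.0, 1.0]]
{'time': 0.15, 'ee_pos': array([0.13005476, 0.53425179, 0.25572009]), 'tcp_rot': array([-1.79939825e+02, -1.01974043e-03,  1.66317508e+02]), 'opening': 0.08542056008868566, 'wrist_force': array([ 0.02298188, -0.37251788, -1.18971769])}
```

View pics/scene0.png

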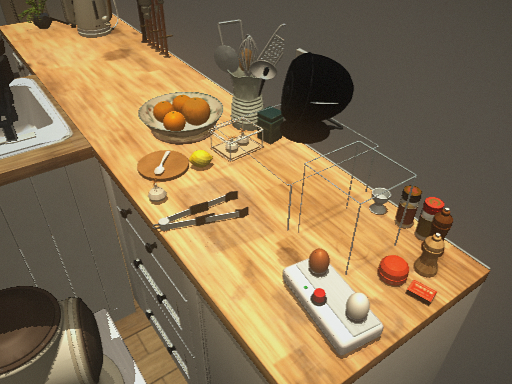

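View pics/side0.png

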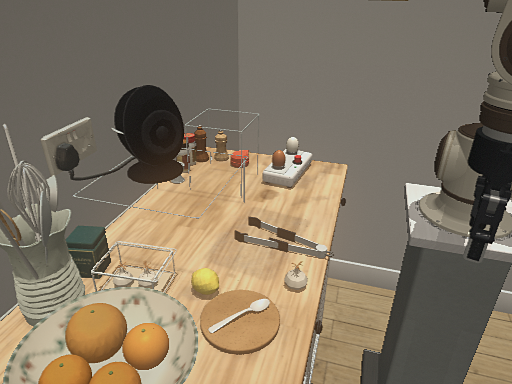

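View pics/wrist0.png

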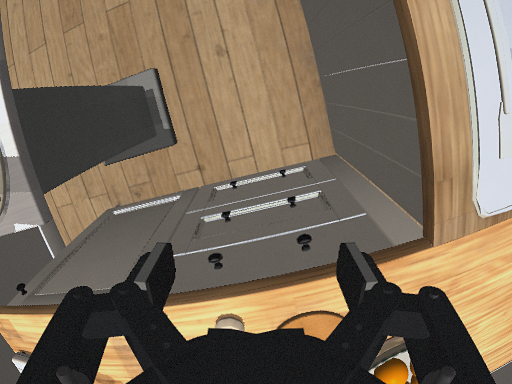

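The scene picture shows the tongs with their loop at about (158,224) and tips at (232,195)/(243,212). The brown egg is at (318,260), the plunger at (319,296) and the white egg at (357,306). In the side picture the brown egg is at (279,159), the plunger at (297,159) and the white egg at (292,146). The wrist view only shows the floor, drawers and fingers. Next I'll enlarge crops of the tongs and cooker.

```bash
cat > h.py <<'E'
import numpy as np, cv2
from workcell import bot, cams, monitor, job_done
def ray(n,px,info=None):
    i=info or cams.camera_info(n); K=np.array(i["mtx"]); E=np.array(i["extrinsics"])
    d=np.array([(px[0]-K[0,2])/K[0,0],(px[1]-K[1,2])/K[1,1],1.])
    if n=="wrist":
        r=np.hypot(d[0],d[1]); d=np.array([d[0]/r*np.sin(r),d[1]/r*np.sin(r),np.cos(r)])
    return E[:3,3],E[:3,:3]@d
def onz(n,px,z,info=None):
    c,d=ray(n,px,info); return (c+d*(z-c[2])/d[2]).round(4)
def proj(n,p,info=None):
    i=info or cams.camera_info(n); K=np.array(i["mtx"]); E=np.array(i["extrinsics"])
    c=E[:3,:3].T@(np.asarray(p)-E[:3,3])
    if n=="wrist":
        r=np.hypot(c[0],c[1]); t=np.arctan2(r,c[2]); return (K[:2,2]+K[0,0]*t*c[:2]/r).round(1)
    return (K[:2,2]+K[0,0]*c[:2]/c[2]).round(1)
E
python3 - <<'E'
from h import *
a=cv2.imread("pics/scene0.png"); b=cv2.imread("pics/side0.png")
c1=cv2.resize(a[180:240,145:260],(790,412),interpolation=cv2.INTER_CUBIC) # x6.87
f=lambda im,x,y,w,h,s: cv2.resize(im[y:y+h,x:x+w],(w*s,h*s),interpolation=cv2.INTER_CUBIC)
A=f(a,148,184,104,50,5); B=f(b,228,210,104,50,5)
C=f(a,280,240,104,116,5)[:, :]
cv2.imwrite("pics/tongs.png",np.vstack([A,B]))
D=f(a,280,243,104,114,4);Ee=f(b,256,130,64,60,6)
D2=np.zeros((456,800,3),np.uint8);D2[:,:416]=D;D2[:360,416:800]=Ee
cv2.imwrite("pics/cook.png",D2)
for n,p,z in [("scene",(318,260),.074),("scene",(319,295),.068),("scene",(357,307),.074),("side",(279,159),.074),("side",(297,158),.068),("side",(292,146),.074)]: print(n,p,onz(n,p,z))
E
```

```text
scene (318, 260) [ 0.5486 -0.0422  0.074 ]
scene (319, 295) [ 0.4921 -0.1096  0.068 ]
scene (357, 307) [ 0.5284 -0.1757  0.074 ]
side (279, 159) [ 0.5462 -0.0448  0.074 ]
side (297, 158) [ 0.4958 -0.0841  0.068 ]
side (292, 146) [ 0.5297 -0.1661  0.074 ]
```

View pics/tongs.png

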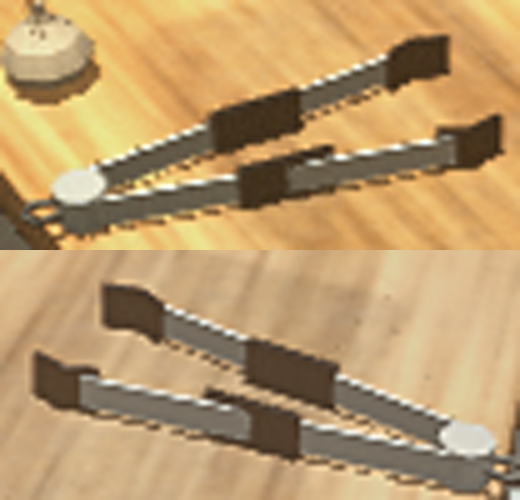

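View pics/cook.png

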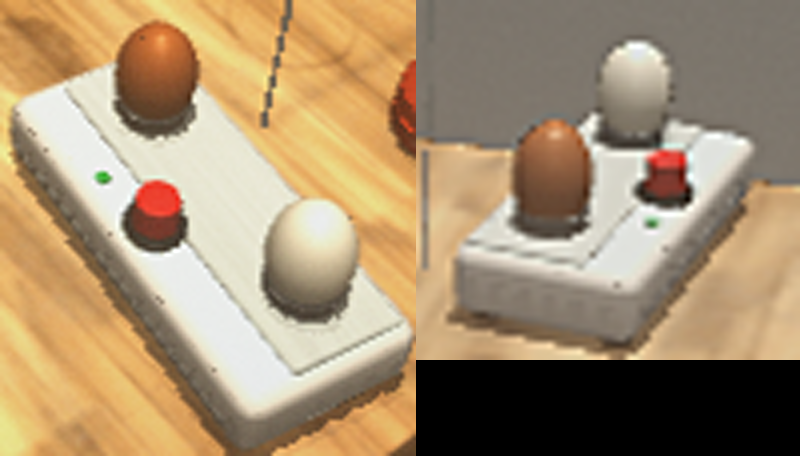

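The crop shows the tongs' hinge disc, the tip ends and both plates clearly in both views. The plunger top is at scene (319.5,292.5) and side (297.7,156.7), and the eggs are clear too. Next step is triangulating them.

```bash
python3 - <<'E'
from h import *
def tri(a,b):
    c1,d1=ray("scene",a);c2,d2=ray("side",b)
    d1=d1/np.linalg.norm(d1);d2=d2/np.linalg.norm(d2)
    t=np.linalg.lstsq(np.c_[d1,-d2],c2-c1,rcond=None)[0]
    p,q=c1+d1*t[0],c2+d2*t[1]; return ((p+q)/2).round(4),np.linalg.norm(p-q).round(4)
s=lambda x,y:(148+x/5,184+y/5)
d=lambda x,y:(228+x/5,210+(y-250)/5)
P={"plunger":((319.5,292.5),(297.7,156.7),.068),"brown":((319.3,261.8),(278.7,158.7),.077),"white":((357.5,306.3),(292.7,145.3),.077),
"hinge":(s(79,180),d(467,435),.028),"tipL":(s(447,37),d(34,352),.026),"tipR":(s(500,116),d(103,284),.026),
"LplHinge":(s(210,127),d(299,408),.026),"LplTip":(s(300,90),d(206,388),.026),
"RplHinge":(s(240,168),d(336,378),.026),"RplTip":(s(332,147),d(247,341),.026)}
for k,(a,b,z) in P.items(): print(k,*tri(a,b),onz("scene",a,z)[:2],onz("side",b,z)[:2])
E
```

```text
plunger [ 0.498  -0.1039  0.0647] 0.0019 [ 0.497  -0.1055] [ 0.4957 -0.0952]
brown [ 0.5477 -0.0474  0.0737] 0.0002 [ 0.5452 -0.0496] [ 0.5462 -0.0401]
white [ 0.5297 -0.175   0.0737] 0.0014 [ 0.5283 -0.1764] [ 0.5274 -0.1657]
hinge [0.3588 0.3092 0.0248] 0.002 [0.3585 0.3058] [0.3575 0.3141]
tipL [0.5734 0.304  0.0236] 0.0011 [0.5724 0.3017] [0.5715 0.3078]
tipR [0.5596 0.2335 0.0234] 0.0008 [0.5583 0.2311] [0.5579 0.2377]
LplHinge [0.4355 0.3112 0.023 ] 0.0038 [0.4319 0.3073] [0.4367 0.3141]
LplTip [0.4844 0.3087 0.0243] 0.002 [0.4846 0.3073] [0.4828 0.3117]
RplHinge [0.4286 0.2757 0.0208] 0.0051 [0.4288 0.271 ] [0.4249 0.2846]
RplTip [0.4754 0.2616 0.023 ] 0.0017 [0.4747 0.2589] [0.4736 0.2666]
```

Both views agree:

| Thing | x, y (m) | Yaw (deg) |
|---|---|---|
| Plunger | 0.497, -0.105 | – |
| Cooker | – | about -8 |
| Brown egg | 0.547, -0.048 | – |
| Tongs grip point | 0.4535, 0.2895 | about -10.9 |

The tool's x axis is (-0.972, 0.236) and its y axis is (0.236, 0.972). I'll move over the plunger with the fingers closed.

```bash
echo '[{"tx": -0.02, "ty": -0.02, "aperture": 0}, {"tx": -0.045, "ty": -0.048, "tz": 0.005, "aperture": 0}, {"tx": -0.072, "ty": -0.076, "tz": 0.01, "aperture": 0}, {"tx": -0.1, "ty": -0.105, "tz": 0.015, "aperture": 0}, {"tx": -0.127, "ty": -0.134, "tz": 0.02, "aperture": 0}]' | python3 drive.py
echo '[{"tx": -0.027, "ty": -0.027, "tz": 0.005, "aperture": 0}, {"tx": -0.053, "ty": -0.054, "tz": 0.01, "aperture": 0}, {"tx": -0.08, "ty": -0.081, "tz": 0.015, "aperture": 0}, {"tx": -0.106, "ty": -0.108, "tz": 0.02, "aperture": 0}, {"tx": -0.132, "ty": -0.134, "tz": 0.025, "aperture": 0}]' | python3 drive.py
echo '[{"tx": -0.027, "ty": -0.027, "tz": 0.005, "aperture": 0}, {"tx": -0.053, "ty": -0.054, "tz": 0.01, "aperture": 0}, {"tx": -0.08, "ty": -0.081, "tz": 0.015, "aperture": 0}, {"tx": -0.106, "ty": -0.108, "tz": 0.02, "aperture": 0}, {"tx": -0.132, "ty": -0.134, "tz": 0.025, "aperture": 0}]' | python3 drive.py
echo '[{"tx": -0.027, "ty": -0.03, "tz": 0.005, "aperture": 0}, {"tx": -0.053, "ty": -0.06, "tz": 0.01, "aperture": 0}, {"tx": -0.08, "ty": -0.09, "tz": 0.015, "aperture": 0}, {"tx": -0.106, "ty": -0.12, "tz": 0.02, "aperture": 0}, {"tx": -0.117, "ty": -0.133, "tz": 0.025, "aperture": 0}]' | python3 drive.py
```

```text
time: 0.57
ee_pos: [0.2221, 0.3725, 0.2357]
tcp_rot: [-180.0, -0.0, 166.4]
wrist_force: [-0.0, -0.6, 0.0]
opening: 0.0258
grasp_force: 0.0
time: 0.98
ee_pos: [0.3187, 0.2109, 0.2111]
tcp_rot: [180.0, 0.0, 166.3]
wrist_force: [0.9, 1.0, 0.6]
opening: -0.0005
grasp_force: 0.0
time: 1.4
ee_pos: [0.4154, 0.0493, 0.1861]
tcp_rot: [180.0, 0.0, 166.3]
wrist_force: [0.9, 1.2, -0.1]
opening: 0.0002
grasp_force: 0.0
time: 1.82
ee_pos: [0.4983, -0.1093, 0.1604]
tcp_rot: [-180.0, 0.0, 166.2]
wrist_force: [-0.1, 0.5, -0.2]
opening: -0.0004
grasp_force: 0.0
```

```bash
echo '[{"tx": 0.001, "ty": 0.002, "tz": 0.02, "aperture": 0}, {"tx": 0.002, "ty": 0.004, "tz": 0.045, "aperture": 0}, {"tx": 0.002, "ty": 0.004, "tz": 0.065, "aperture": 0}, {"tx": 0.002, "ty": 0.004, "tz": 0.065, "aperture": 0}]' | python3 drive.py
echo '[{"tz": 0.004, "aperture": 0}, {"tz": 0.008, "aperture": 0}, {"tz": 0.01, "aperture": 0}, {"tz": 0.01, "aperture": 0}]' | python3 drive.py
python3 - <<'E'
from h import *
a=cams.camera("scene");b=cams.camera("side")
f=lambda im,x,y,w,h,s: cv2.resize(im[y:y+h,x:x+w],(w*s,h*s),interpolation=cv2.INTER_CUBIC)
cv2.imwrite("pics/press1.png",np.hstack([f(a,260,220,130,130,3),f(b,235,80,130,130,3)]))
E
```

```text
time: 2.15
ee_pos: [0.4942, -0.101, 0.0922]
tcp_rot: [-180.0, -0.3, 166.3]
wrist_force: [-0.8, -0.3, 1.5]
opening: -0.0
grasp_force: 0.7
time: 2.48
ee_pos: [0.4965, -0.1013, 0.0871]
tcp_rot: [-180.0, 0.1, 166.3]
wrist_force: [-2.2, -0.3, 1.8]
opening: 0.0001
grasp_force: 1.4
```

View pics/press1.png

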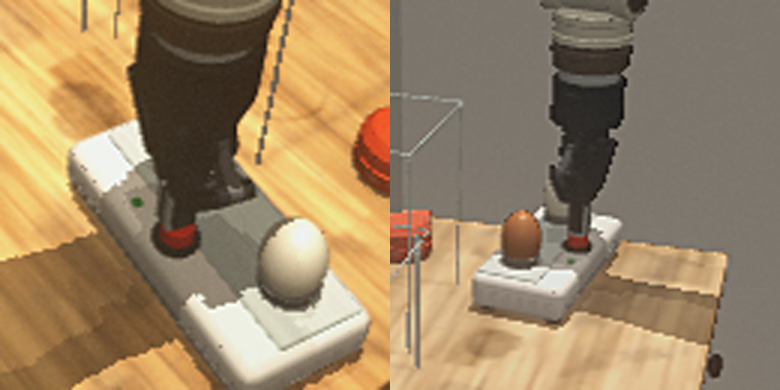

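The fingers rest on the red plunger, about 3 mm off its centre, and the eggs are clear. I'll press on until the bottom stop shows in the force.

```bash
echo '[{"ty": -0.002, "tz": 0.003, "aperture": 0}, {"ty": -0.002, "tz": 0.005, "aperture": 0}, {"ty": -0.002, "tz": 0.005, "aperture": 0}]' | python3 drive.py
echo '[{"tz": 0.002, "aperture": 0}, {"tz": 0.004, "aperture": 0}, {"tz": 0.004, "aperture": 0}]' | python3 drive.py
```

```text
time: 2.83
ee_pos: [0.4963, -0.1032, 0.0815]
tcp_rot: [180.0, 0.1, 166.3]
wrist_force: [2.9, 1.5, 3.8]
opening: 0.0004
grasp_force: 2.1
time: 3.08
ee_pos: [0.4964, -0.1032, 0.0806]
tcp_rot: [180.0, 0.2, 166.3]
wrist_force: [-7.8, 4.2, 28.0]
opening: -0.0002
grasp_force: 13.7
```

Force rose to 28 N at a tip height of about 56 mm, so the plunger is fully down. Now up and over to the tongs.

```bash
echo '[{"aperture": 0}, {"tz": -0.02, "aperture": 0}, {"tz": -0.05, "aperture": 0}, {"tz": -0.085, "aperture": 0.01}, {"tz": -0.085, "aperture": 0.03}]' | python3 drive.py
echo '[{"tx": 0.01, "ty": 0.025, "aperture": 0.07}, {"tx": 0.022, "ty": 0.06, "aperture": 0.07}, {"tx": 0.035, "ty": 0.098, "aperture": 0.07}, {"tx": 0.047, "ty": 0.137, "aperture": 0.07}, {"tx": 0.06, "ty": 0.165, "aperture": 0.07}]' | python3 drive.py
echo '[{"tx": 0.012, "ty": 0.035, "aperture": 0.07}, {"tx": 0.025, "ty": 0.072, "aperture": 0.07}, {"tx": 0.037, "ty": 0.11, "yaw": -1, "aperture": 0.07}, {"tx": 0.05, "ty": 0.148, "yaw": -2, "aperture": 0.07}, {"tx": 0.06, "ty": 0.185, "tz": 0.01, "yaw": -2.8, "aperture": 0.07}]' | python3 drive.py
echo '[{"tx": 0.008, "ty": 0.012, "tz": 0.01, "aperture": 0.07}, {"tx": 0.014, "ty": 0.021, "tz": 0.03, "aperture": 0.07}, {"tx": 0.014, "ty": 0.021, "tz": 0.06, "aperture": 0.07}, {"tx": 0.014, "ty": 0.021, "tz": 0.06, "aperture": 0.07}]' | python3 drive.py
python3 - <<'E'
from h import *
i=cams.camera_info("wrist");a=cams.camera("wrist");cv2.imwrite("pics/w1.png",a)
o=monitor.get_obs();print(o["ee_pos"],o["tcp_rot"])
e=np.array([.982,-.189,0]);l=np.array([.189,.982,0]);g=np.array([.4535,.2895,0])
for x,y in((-.095,0),(-.025,.027),(.025,.027),(-.025,-.027),(.025,-.027),(.114,.035),(.114,-.035)): print(x,y,proj("wrist",g+e*x+l*y+[0,0,.026],i))
E
```

```text
time: 3.5
ee_pos: [0.4973, -0.1037, 0.1683]
tcp_rot: [-180.0, 0.4, 166.3]
wrist_force: [0.3, -0.5, 1.1]
opening: 0.021
grasp_force: 0.0
time: 3.92
ee_pos: [0.4759, 0.0735, 0.1617]
tcp_rot: [-180.0, -0.0, 166.3]
wrist_force: [0.4, 0.1, -0.2]
opening: 0.0697
grasp_force: 0.0
time: 4.33
ee_pos: [0.4616, 0.2675, 0.1534]
tcp_rot: [179.9, 0.1, 169.2]
wrist_force: [1.8, -0.9, 0.2]
opening: 0.0703
grasp_force: 0.0
time: 4.67
ee_pos: [0.4494, 0.2876, 0.0864]
tcp_rot: [-179.7, -0.3, 169.2]
wrist_force: [-1.0, -0.8, -0.9]
opening: 0.0697
grasp_force: 0.0
[0.45022235 0.28756049 0.08922844] [-179.73727592   -0.2450832   169.15270819]
-0.095 0 [262.6  77.4]
-0.025 0.027 [304.1 190.6]
0.025 0.027 [299.6 258.1]
-0.025 -0.027 [219.5 190.3]
0.025 -0.027 [222.6 257.9]
0.114 0.035 [300.4 343.3]
0.114 -0.035 [219.3 343.2]
```

View pics/w1.png

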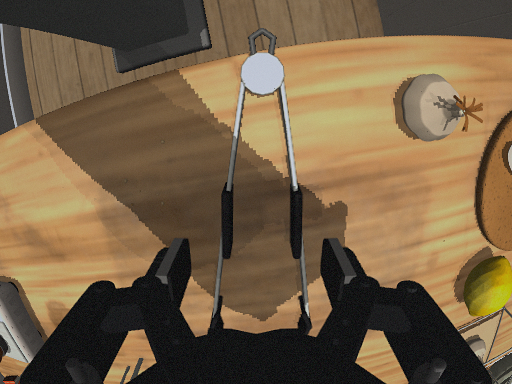

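The wrist view matches the prediction. The plates are at (228,223) and (296,223) and the hinge is at (263,75), so the pose is right to about 1 mm. I'll descend and grip to 50 mm.

```bash
echo '[{"tx": -0.003, "ty": 0.0025, "tz": 0.02, "aperture": 0.07}, {"tx": -0.003, "ty": 0.0025, "tz": 0.045, "aperture": 0.07}, {"tx": -0.003, "ty": 0.0025, "tz": 0.057, "aperture": 0.07}, {"tx": -0.003, "ty": 0.0025, "tz": 0.058, "aperture": 0.07}, {"tx": -0.003, "ty": 0.0025, "tz": 0.058, "aperture": 0.06}]' | python3 drive.py 30
echo '[{"aperture": 0.05}, {"aperture": 0.05}, {"aperture": 0.05}, {"aperture": 0.05}]' | python3 drive.py 30
```

```text
time: 5.13
ee_pos: [0.4556, 0.2901, 0.0349]
tcp_rot: [-180.0, -0.0, 169.1]
wrist_force: [0.6, -0.0, 0.1]
opening: 0.0602
grasp_force: 0.0
time: 5.47
ee_pos: [0.4566, 0.2909, 0.0366]
tcp_rot: [179.9, 0.2, 169.1]
wrist_force: [-0.2, -1.7, 7.3]
opening: 0.05
grasp_force: 8.5
```

```bash
echo '[{"tz": -0.004, "aperture": 0.05}, {"tz": -0.004, "aperture": 0.05}, {"tz": -0.015, "aperture": 0.05}, {"tz": -0.03, "aperture": 0.05}, {"tz": -0.03, "aperture": 0.05}]' | python3 drive.py 30
echo '[{"tz": -0.02, "aperture": 0.05}, {"tz": -0.045, "aperture": 0.05}, {"tz": -0.08, "aperture": 0.05}, {"tz": -0.11, "aperture": 0.05}, {"tz": -0.11, "aperture": 0.05}]' | python3 drive.py
python3 - <<'E'
from h import *
w=cams.camera("wrist");a=cams.camera("scene");b=cams.camera("side")
f=lambda im,x,y,w,h,s: cv2.resize(im[y:y+h,x:x+w],(w*s,h*s),interpolation=cv2.INTER_CUBIC)
print(proj("scene",(.455,.29,.14)),proj("side",(.455,.29,.14)))
cv2.imwrite("pics/lift.png",np.vstack([np.hstack([f(a,135,100,133,100,3),f(b,205,130,133,100,3)]),cv2.resize(w[150:340,56:456],(798,290))]))
E
```

```text
time: 5.88
ee_pos: [0.4565, 0.2911, 0.0675]
tcp_rot: [179.9, 0.2, 169.1]
wrist_force: [0.8, 0.2, -1.3]
opening: 0.05
grasp_force: 7.7
time: 6.3
ee_pos: [0.4571, 0.2915, 0.1807]
tcp_rot: [179.7, 0.4, 169.1]
wrist_force: [1.2, 1.2, -0.3]
opening: 0.0502
grasp_force: 7.8
[198.3 173.1] [284.8 193.5]
```

View pics/lift.png

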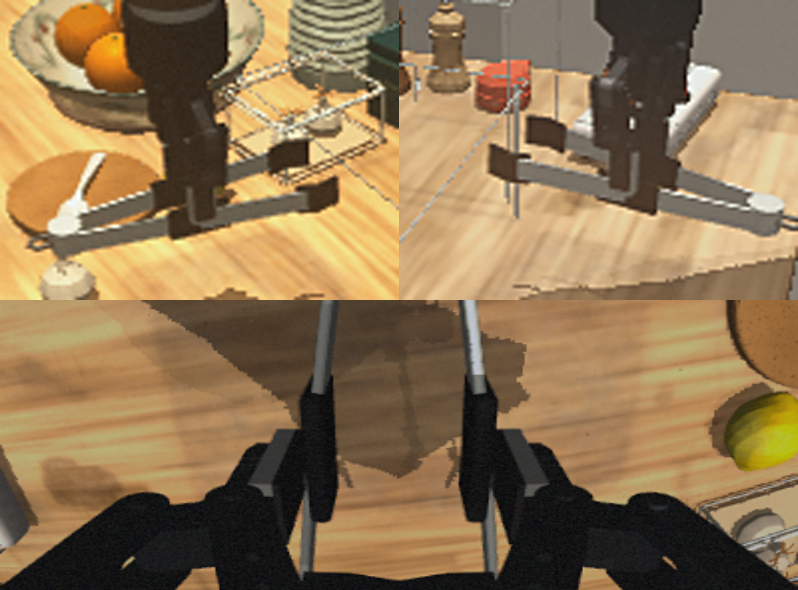

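The tongs are held level in the fingers, with tips at scene (238,147)/(248,159) and side (235,178)/(248,169). I'll triangulate their pose relative to the TCP.

```bash
cat >> h.py <<'E'
def tri(a,b):
    c1,d1=ray("scene",a);c2,d2=ray("side",b)
    d1=d1/np.linalg.norm(d1);d2=d2/np.linalg.norm(d2)
    t=np.linalg.lstsq(np.c_[d1,-d2],c2-c1,rcond=None)[0]
    p,q=c1+d1*t[0],c2+d2*t[1]; return ((p+q)/2).round(4),np.linalg.norm(p-q).round(4)
E
python3 - <<'E'
from h import *
L,e1=tri((237.7,146.7),(235,177.7));R,e2=tri((248,159.3),(248,169));H,e3=tri((156.7,175),(327.7,196.4))
print(L,R,H,e1,e2,e3); m=(L+R)/2; d=m-H; print(m,np.linalg.norm(d),np.degrees(np.arctan2(d[1],d[0])),np.degrees(np.arcsin(d[2]/np.linalg.norm(d))))
o=monitor.get_obs();print(o["ee_pos"],o["tcp_rot"],H+d*95/209-o["ee_pos"])
E
```

```text
[0.5728 0.2986 0.1671] [0.5614 0.2389 0.1655] [0.3583 0.3098 0.1605] 0.0016 0.0048 0.0035
[0.5671  0.26875 0.1663 ] 0.2128759791521814 -11.122476327735457 1.5612689200821397
[0.45544438 0.29043432 0.17377863] [-1.79995210e+02 -9.62163782e-03  1.69119581e+02] [-0.00223529  0.00070658 -0.01064227]
```

The tongs are about 2 mm behind the TCP and their mid-height is about 20 mm below it. I'll carry them to a standoff in front-left of the brown egg, at tongs yaw -48°.

```bash
echo '[{"tx": -0.001, "ty": -0.015, "yaw": 3, "aperture": 0.05}, {"tx": -0.003, "ty": -0.035, "yaw": 7, "aperture": 0.05}, {"tx": -0.006, "ty": -0.06, "yaw": 11, "aperture": 0.05}, {"tx": -0.009, "ty": -0.085, "yaw": 15, "aperture": 0.05}, {"tx": -0.012, "ty": -0.108, "yaw": 18.5, "aperture": 0.05}]' | python3 drive.py
echo '[{"tx": -0.01, "ty": -0.022, "yaw": 4, "aperture": 0.05}, {"tx": -0.02, "ty": -0.044, "yaw": 8, "aperture": 0.05}, {"tx": -0.03, "ty": -0.066, "tz": 0.01, "yaw": 12, "aperture": 0.05}, {"tx": -0.04, "ty": -0.088, "tz": 0.02, "yaw": 16, "aperture": 0.05}, {"tx": -0.046, "ty": -0.099, "tz": 0.03, "yaw": 18.5, "aperture": 0.05}]' | python3 drive.py
echo '[{"tz": 0.01, "aperture": 0.05}, {"tz": 0.03, "aperture": 0.05}, {"tz": 0.045, "aperture": 0.05}, {"tz": 0.045, "aperture": 0.05}]' | python3 drive.py
python3 - <<'E'
from h import *
w=cams.camera("wrist");a=cams.camera("scene");b=cams.camera("side")
f=lambda im,x,y,w,h,s: cv2.resize(im[y:y+h,x:x+w],(w*s,h*s),interpolation=cv2.INTER_CUBIC)
o=monitor.get_obs();print(o["ee_pos"],o["tcp_rot"],o["opening"])
cv2.imwrite("pics/so.png",np.vstack([np.hstack([f(a,220,200,133,100,3),f(b,220,110,133,100,3)])]))
cv2.imwrite("pics/so_w.png",w)
E
```

```text
time: 6.87
ee_pos: [0.4458, 0.1807, 0.1722]
tcp_rot: [-179.9, -0.1, 150.4]
wrist_force: [0.4, 0.1, 0.4]
opening: 0.0499
grasp_force: 7.8
time: 7.28
ee_pos: [0.4372, 0.0712, 0.1422]
tcp_rot: [-179.9, -0.1, 131.8]
wrist_force: [-0.4, -0.6, -1.3]
opening: 0.05
grasp_force: 7.8
time: 7.62
ee_pos: [0.4362, 0.0733, 0.095]
tcp_rot: [-179.7, -0.2, 132.2]
wrist_force: [-0.3, 1.0, -2.0]
opening: 0.0498
grasp_force: 7.8
[0.43825642 0.07368141 0.09929224] [-1.79973327e+02 -2.41460199e-02  1.32178432e+02] 0.050155027701886734
```

View pics/so.png

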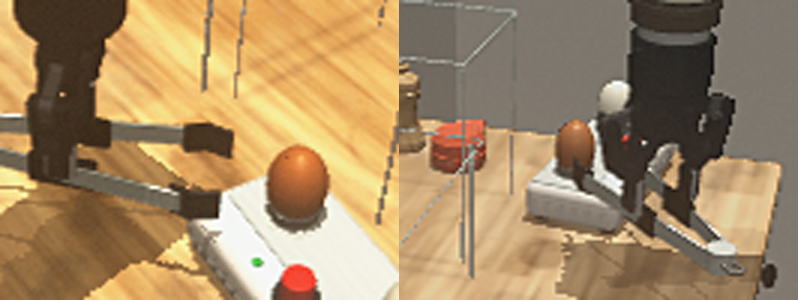

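The tongs' tips sit in front of the brown egg, with ends at scene (297,244) and (293,264). I'll check their height and lateral alignment against the prediction.

```bash
python3 - <<'E'
from h import *
t=np.radians(-48);d=np.array([np.cos(t),np.sin(t),0]);l=np.array([-d[1],d[0],0])
T=np.array([.438,.0737,.0988]);g=T-.0023*d-[0,0,.020]
for h in(.031,-.031):
    for z in(.013,-.013): print(h,z,proj("scene",g+.114*d+h*l+[0,0,z]))
# solve from pixels: midpoint of L and R mid-height end pixels at plane z
for z in(.074,.079,.084):
    L=onz("scene",(297.3,248),z);R=onz("scene",(293,268.3),z);m=(L+R)/2; s=L-R
    tip=m-.019*d-T; print(z,L,R,np.linalg.norm(s),np.degrees(np.arctan2(s[1],s[0]))-90,tip@d,tip@l)
e=np.array([.547,-.048,0])-T; print("egg along",e@d,"lat",e@l)
E
```

```text
0.031 0.013 [297.6 241.6]
0.031 -0.013 [296.8 250.2]
-0.031 0.013 [293.2 262.5]
-0.031 -0.013 [292.3 271.1]
0.074 [0.5353 0.01   0.074 ] [ 0.4906 -0.0303  0.074 ] 0.06018454951231256 -47.963254299703564 0.09346403256287594 -0.0004078966736595552
0.079 [0.5318 0.0064 0.079 ] [ 0.4874 -0.0336  0.079 ] 0.059760856754233406 -47.98428214359341 0.0937862946794708 -0.0052059324309468545
0.084 [0.5284 0.0027 0.084 ] [ 0.4843 -0.037   0.084 ] 0.059337172160459396 -48.00561028018064 0.0942497843392492 -0.009996566766322396
egg along 0.16337596135371446 lat -0.0004304088168370478
```

The height is about 3 mm above the egg's widest point, lateral error is under 1 mm, and there are 70 mm left to go. I'll advance slowly and 2 mm lower.

```bash
cat >> h.py <<'E'
def egg(n):
    im=cams.camera(n).astype(int); b,g,r=im[...,0],im[...,1],im[...,2]
    m=((r-b>50)&(r>1.6*g)&(r<2.8*g)&(g>1.2*b)).astype(np.uint8)
    c,_,s,q=cv2.connectedComponentsWithStats(m); k=1+np.argsort(-s[1:,4])[:3]
    return [(s[j].tolist(),q[j].round(1).tolist()) for j in k]
E
python3 - <<'E'
from h import *
print(egg("scene"),egg("side"))
E
echo '[{"tx": -0.01, "tz": 0.001, "aperture": 0.05}, {"tx": -0.022, "tz": 0.002, "aperture": 0.05}, {"tx": -0.034, "tz": 0.002, "aperture": 0.05}, {"tx": -0.045, "tz": 0.002, "aperture": 0.05}, {"tx": -0.055, "tz": 0.002, "aperture": 0.05}]' | python3 drive.py
echo '[{"tx": -0.006, "aperture": 0.05}, {"tx": -0.012, "aperture": 0.05}, {"tx": -0.015, "aperture": 0.05}, {"tx": -0.015, "aperture": 0.05}, {"tx": -0.015, "aperture": 0.05}]' | python3 drive.py
python3 - <<'E'
from h import *
o=monitor.get_obs();print(o["ee_pos"],o["wrist_force"],o["opening"])
print(egg("scene"),egg("side"))
a=cams.camera("scene");b=cams.camera("side")
f=lambda im,x,y,w,h,s: cv2.resize(im[y:y+h,x:x+w],(w*s,h*s),interpolation=cv2.INTER_CUBIC)
cv2.imwrite("pics/at.png",np.hstack([f(a,262,220,100,100,4),f(b,235,110,100,100,4)]))
E
```

```text
[([154, 100, 52, 31, 904], [181.1, 115.3]), ([378, 255, 31, 31, 682], [392.3, 269.9]), ([310, 249, 19, 19, 279], [319.1, 258.2])] [([231, 150, 10, 18, 135], [235.9, 158.7]), ([242, 150, 7, 16, 75], [245.1, 156.1]), ([184, 133, 11, 10, 58], [190.5, 137.1])]
time: 8.28
ee_pos: [0.4763, 0.0312, 0.0973]
tcp_rot: [180.0, 0.0, 132.1]
wrist_force: [0.0, 0.8, -0.9]
opening: 0.05
grasp_force: 7.8
time: 8.7
ee_pos: [0.4852, 0.0214, 0.0972]
tcp_rot: [-180.0, -0.0, 132.1]
wrist_force: [0.2, -0.5, -0.9]
opening: 0.0503
grasp_force: 7.8
[0.48523604 0.02135323 0.09719285] [ 0.21078874 -0.46792192 -0.94246863] 0.05028233465717024
[([378, 255, 30, 31, 658], [392.3, 270.1]), ([157, 108, 53, 23, 539], [184.3, 119.0]), ([424, 197, 29, 28, 342], [438.4, 211.4])] [([231, 150, 10, 18, 136], [235.9, 158.7]), ([242, 150, 7, 16, 74], [245.1, 156.1]), ([184, 133, 11, 10, 55], [190.5, 137.0])]
```

View pics/at.png

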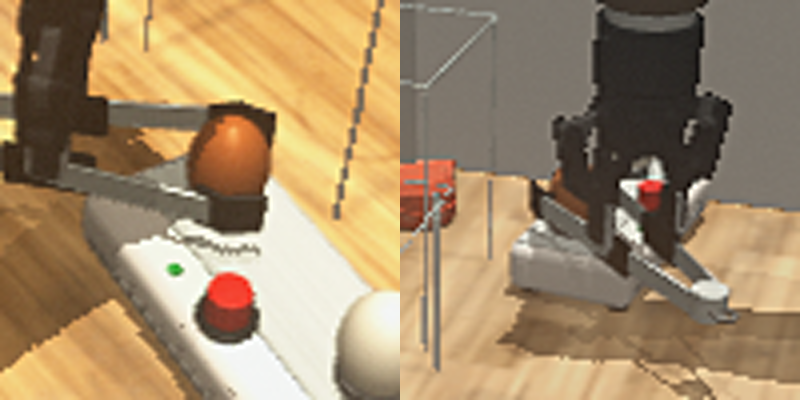

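The egg stands upright between the cups, untouched, and the plunger has sprung back up. I'll check numerically how far the tips go past the egg before closing.

```bash
python3 - <<'E'
from h import *
t=np.radians(-48);d=np.array([np.cos(t),np.sin(t),0]);l=np.array([-d[1],d[0],0])
e=np.array([.547,-.048,.077]);print(proj("scene",e))
for h in(.031,-.031):
  for s in(.015,.019,.023): print(h,s,proj("scene",e+s*d+h*l+[0,0,.011]),proj("scene",e+s*d+h*l+[0,0,-.015]))
E
```

```text
[319.4 261. ]
0.031 0.015 [328.6 248.1] [327.2 256.7]
0.031 0.019 [330.5 248.4] [329.1 257. ]
0.031 0.023 [332.4 248.7] [330.9 257.3]
-0.031 0.015 [325.7 269.5] [324.3 278.1]
-0.031 0.019 [327.7 269.8] [326.3 278.4]
-0.031 0.023 [329.7 270.2] [328.2 278.8]
```

The tips are about 2 mm too far forward. I'll back off 2 mm and close at 30 N.

```bash
echo '[{"tx": 0.001, "aperture": 0.05}, {"tx": 0.002, "aperture": 0.046}, {"tx": 0.002, "aperture": 0.044}, {"tx": 0.002, "aperture": 0.042}]' | python3 drive.py 30
echo '[{"aperture": 0.04}, {"aperture": 0.036}, {"aperture": 0.03}, {"aperture": 0.03}, {"aperture": 0.03}]' | python3 drive.py 32
echo '[{"aperture": 0.03}, {"aperture": 0.03}, {"aperture": 0.03}]' | python3 drive.py 32
```

```text
time: 9.23
ee_pos: [0.4839, 0.023, 0.0973]
tcp_rot: [180.0, 0.0, 132.1]
wrist_force: [-0.5, -0.5, 0.1]
opening: 0.0419
grasp_force: 8.3
time: 9.65
ee_pos: [0.4841, 0.0229, 0.0973]
tcp_rot: [180.0, -0.0, 132.1]
wrist_force: [0.1, 0.9, -0.6]
opening: 0.0379
grasp_force: 32.1
time: 9.9
ee_pos: [0.484, 0.0229, 0.0973]
tcp_rot: [180.0, 0.0, 132.1]
wrist_force: [0.4, 0.5, -1.6]
opening: 0.038
grasp_force: 32.1
```

It closed on the egg at 38 mm and 32 N. Lifting gently.

```bash
echo '[{"tz": -0.003, "aperture": 0.03}, {"tz": -0.008, "aperture": 0.03}, {"tz": -0.015, "aperture": 0.03}, {"tz": -0.023, "aperture": 0.03}, {"tz": -0.032, "aperture": 0.03}]' | python3 drive.py 32
echo '[{"tz": -0.012, "aperture": 0.03}, {"tz": -0.026, "aperture": 0.03}, {"tz": -0.042, "aperture": 0.03}, {"tz": -0.056, "aperture": 0.03}, {"tz": -0.068, "aperture": 0.03}]' | python3 drive.py
echo '[{"tx": 0.005, "tz": -0.01, "aperture": 0.03}, {"tx": 0.012, "tz": -0.018, "aperture": 0.03}, {"tx": 0.018, "tz": -0.024, "aperture": 0.03}, {"tx": 0.02, "tz": -0.026, "aperture": 0.03}, {"tx": 0.02, "tz": -0.026, "aperture": 0.03}]' | python3 drive.py
echo '[{"aperture": 0.03}, {"aperture": 0.03}, {"aperture": 0.03}]' | python3 drive.py
python3 - <<'E'
from h import *
t=np.radians(-48);d=np.array([np.cos(t),np.sin(t),0])
o=monitor.get_obs();p=o["ee_pos"]; print(p,o["opening"],o["grasp_force"])
c=p+.093*d-[0,0,.018];s=proj("scene",c).astype(int);q=proj("side",c).astype(int);print(s,q)
a=cams.camera("scene");b=cams.camera("side")
def stats(im,x,y):
    w=im[y-14:y+15,x-14:x+15].astype(int);m=(w[...,2]-w[...,0]>50)&(w[...,2]>1.6*w[...,1]); v,u=np.nonzero(m); return m.sum(),u.mean()+x-14,v.mean()+y-14
print(stats(a,*s),stats(b,*q))
k=proj("scene",(.547,-.048,.077)).astype(int); print("old seat",stats(a,*k))
z0=cv2.imread("pics/scene0.png"); # bystanders: mean diff white egg, garlic, lemon, timer
for n,(x,y) in dict(white=(357,306),garlic=(157,194),lemon=(202,158),timer=(394,270)).items(): print(n,np.abs(a[y-14:y+15,x-14:x+15].astype(int)-z0[y-14:y+15,x-14:x+15]).mean().round(1))
E
```

```text
time: 10.32
ee_pos: [0.484, 0.0228, 0.1302]
tcp_rot: [180.0, 0.0, 132.1]
wrist_force: [0.0, 0.3, -1.4]
opening: 0.038
grasp_force: 32.2
time: 10.73
ee_pos: [0.4842, 0.0228, 0.1995]
tcp_rot: [179.9, 0.1, 132.1]
wrist_force: [0.1, 0.4, -1.1]
opening: 0.038
grasp_force: 32.3
time: 11.15
ee_pos: [0.4703, 0.0383, 0.2237]
tcp_rot: [180.0, 0.0, 132.2]
wrist_force: [-0.5, -0.1, -1.6]
opening: 0.0377
grasp_force: 32.3
time: 11.4
ee_pos: [0.4705, 0.0376, 0.2227]
tcp_rot: [-180.0, -0.0, 132.1]
wrist_force: [-0.4, -0.7, -2.1]
opening: 0.038
grasp_force: 32.3
[0.47045794 0.03756842 0.22266654] 0.03804881758260108 32.25823800479702
[315 212] [284 120]
(np.int64(280), np.float64(315.7714285714286), np.float64(209.9892857142857)) (np.int64(8), np.float64(280.625), np.float64(116.875))
old seat (np.int64(0), np.float64(nan), np.float64(nan))
white 10.0
garlic 10.5
lemon 8.8
timer 7.2<stdin>:7: RuntimeWarning: Mean of empty slice.
  ret = ret.dtype.type(ret / rcount)
```

The egg is at its predicted place in the tips (scene 316,210) and the old seat is empty. One last check for slip and bystander shift before handing in.

```bash
echo '[{"aperture": 0.03}, {"aperture": 0.03}, {"aperture": 0.03}, {"aperture": 0.03}, {"aperture": 0.03}]' | python3 drive.py | tail -2
python3 - <<'E'
from h import *
a=cams.camera("scene"); z=cv2.imread("pics/scene0.png")
for n,(x,y) in dict(white=(357,306),garlic=(157,194),lemon=(202,158),timer=(394,270)).items():
    r=cv2.matchTemplate(a[y-22:y+23,x-22:x+23],z[y-14:y+15,x-14:x+15],cv2.TM_CCOEFF_NORMED);print(n,np.subtract(np.unravel_index(r.argmax(),r.shape),8),r.max().round(2))
w=a[196:227,300:331].astype(int);m=(w[...,2]-w[...,0]>50)&(w[...,2]>1.6*w[...,1]);v,u=np.nonzero(m);ok=m.sum();print(ok,u.mean()+300,v.mean()+196)
if ok>200: print(job_done())
E
```

```text
opening: 0.0383
grasp_force: 32.3
white [0 0] 1.0
garlic [0 0] 0.99
lemon [0 0] 1.0
timer [0 0] 1.0
282 315.82978723404256 209.67730496453902
the job is handed in; nothing more can be done
None
```

I pushed the plunger fully down, and the brown egg is held still in the tongs about 0.2 m above the worktop; the white egg and the other objects I checked (lemon, garlic, timer) haven't moved, and the job is handed in.

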